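# Deburr the bearing bore of a press side plate

### The arm

A 6-joint arm with a two-finger parallel gripper is mounted at the origin on the work surface. World frame = base frame: x ahead of the robot, y to its left, z up, the work surface at z = 0. Lengths are in m, angles in rad, forces in N, time in s.
With the tool pointing down it reaches from about 0.3 to 0.775 m from the base axis. Payload 14.6 kg.
Tool frame: the origin (TCP) lies at the very end of the fingers, on their centre line; the grasp point (between the pads) lies 19 mm behind it; z points along the fingers, y is the line along which they close (so a half turn about z gives the same grasp; the last joint's range is limited). The gripper opens to 94 mm and grips with 3 to 60 N. Pads are 16 mm wide; open, the fingers measure 119 mm over their backs; the gripper's body (75 mm by 177 mm) begins 78 mm behind the grasp point.
Start: joints at [1.094, 0.3, 1.521, -0, 1.321, -0.067], TCP at [0.219, 0.504, 0.172] pointing down, gripper open.
Joint ranges: [-3.03, 3.03], [-0.79, 2.21], [0.23, 2.52], [-1.04, 4.18], [0, 3.07], [-2.55, 2.55]. Speed limits (rad/s): [2.22, 2.22, 2.57, 3.14, 3.14, 3.14].

### API

Orientations are given as [roll, pitch, yaw] about the fixed x, y, z axes, in that order (R = Rz(yaw) Ry(pitch) Rx(roll)).
In Python, from station import ctrl gives the robot as it stands.
- The arm moves only by the tool carry_out, never from a script. Its argument "motion" is text: rows parted by semicolons, each of 7 numbers parted by spaces: the shift along the world's x, y, z in m, then the turn, a rotation vector about the world's x, y, z in degrees, then the closure in counts, from 0 (fully open) to 255 (shut). In form: dx dy dz wx wy wz hand; .... A call has 1 to 20 rows; each row shifts and turns the commanded pose from where the row before left it; what a row does not reach is not made up. A row lasts 1/12 s, in which the tool goes at most 41.7 mm and 7.16 degrees, less where a joint would pass 70% of its speed; a pose out of reach is approached as far as the arm can. A call is refused whole if a number of a shift passes 0.0417 or a number of a turn 7.16, either way. A call with a gripper value outside its range is refused whole. The fingers move at their own pace and stop on an object; "grip_force" is the grip in N (left out, the last holds). Time passes only in rows, so rows that do not move let the fingers close. It gives the time, the measured TCP pose, the force, the opening and the grip force at its end, in the units of the state.
- ctrl.get_obs(): the state, without advancing time (a new reading comes with each control period).
- ctrl.camera(name): name is "side" or "top" or "wrist"; returns a dict with "pixels" (384x512x3 uint8, red, green, blue), "range_z" (384x512 float32, m along the optical axis (not along the pixel's ray), 0 where there is no reading), "K" (3x3 intrinsics, pixels), "position" and "attitude" of the camera in the world. Camera axes: x right, y up, looking along -z (the intrinsics and any distortion apply to the point x, -y, -z); pixel columns grow to the right and rows downward; lengths in m; the calibration is good to about 2 mm. A picture is of the moment at which its call begins.
- ctrl.hand_in(): hands the job in; it is judged then, once.
The state is a dict: "time_s": time; "qpos": joint angles; "joint_vel": joint speeds; "tau": joint torques, N m; "ee_pos": TCP position; "eef_rot": TCP orientation; "force": force on the tool from outside, world axes, zero at the start; "moment": the same for the moment, N m; "grip_width": finger opening in m; "grip_force": force on a finger pad.
Only numpy, scipy, OpenCV 4.12 (cv2) and the standard library are available. Lean on these libraries where they do the work, as an engineer would, in place of code of your own. Each camera call takes 0.05 s, during which the arm holds its last target. There are 200 camera calls.

### The job

Slide the bored steel plate along the stone slab, without lifting it, large hole first, until that hole lies entirely beyond the edge of the slab, with the plate still lying flat on the slab. Take the deburring tool from its wooden stand, put the blade right through the large hole and, holding the tool upright, run the blade slowly one full turn round it, anticlockwise seen from above, starting and finishing at the side of the hole closest to the plate's overhanging short end, keeping it lightly pressed against the hole's edge all the way. Then stand the tool back in its stand, leave the plate overhanging as it is, and do not disturb the tins, the hand roller or the ink knife.

Things in the scene. Friction and masses are not known exactly. Their poses are not given: they have to be found in the camera images.
- slab: fixed stone inking slab, 240 x 240 mm, 40 mm high; origin at the centre of its underside on the bench; x and y along its sides. The plate is to overhang the edge on its -y side (y = -120 mm), roughly the robot's right. Its place and yaw (up to 0.25 rad) vary.
- plate: loose steel plate, 100 mm (x) x 200 mm (y) x 6 mm (z), about 0.85 kg, flat on the slab; origin at the centre of its underside, z up. Large bore 51 mm across through it at x = 0, y = -55 mm (45 mm from the -y short end, which is to overhang). Two 13 mm holes at x = +-30, y = 75 mm are not worked on. It balances 5 mm to the +y side of the origin and tips off if that passes the slab's edge.
- bore (a point): centre of the plate's large bore, at the level of the plate's top face. The plate's friction on the slab withstands sideways pushes of about 4 N.
- deburrer: loose deburring tool upright in the stand, 0.18 kg; origin on its axis at the underside of its collar, z up. Collar 36 mm across, z = 0 to 8 mm; neck 18 mm across; black square handle 24 x 24 mm (sides along x and y), z = 12 to 92 mm: grip this. Below the collar hangs a round straight sprung blade, 7 mm across, z = 0 to -52 mm, working with its flank whichever way the tool is turned.
- blade_tip (a point): lower end of the blade, on its axis, 52 mm below the collar underside when straight. The blade is sprung: it swings about a pivot at the collar underside, any way, up to 0.35 rad, 0.35 N m per rad; an edge 27 mm below the collar that pushes it aside 3.5 mm does so with about 1.7 N.
- blade_mid (a point): point on the blade's axis, half way down: 26 mm below the collar underside when straight; moves aside with the blade
- stand: fixed wooden block 70 x 70 x 70 mm with a vertical hole 19 mm across through its centre; origin at the centre of its underside. The tool's blade hangs in the hole and its collar rests on the top face (70 mm above the bench). It may stand left or right of the slab.
- edge0 (a point): point in the plate's large bore, at the level of the top face, 21 mm from the bore's centre, direction 0 of 8: towards the overhanging short end (plate -y); the round starts and finishes here. About where the middle of the blade is when the blade presses there.
- edge1 (a point): point in the plate's large bore, at the level of the top face, 21 mm from the bore's centre, direction 1 of 8: 45 degrees anticlockwise (from above) from edge0. About where the middle of the blade is when the blade presses there.
- edge2 (a point): point in the plate's large bore, at the level of the top face, 21 mm from the bore's centre, direction 2 of 8: 90 degrees anticlockwise (from above) from edge0. About where the middle of the blade is when the blade presses there.
- edge3 (a point): point in the plate's large bore, at the level of the top face, 21 mm from the bore's centre, direction 3 of 8: 135 degrees anticlockwise (from above) from edge0. About where the middle of the blade is when the blade presses there.
- edge4 (a point): point in the plate's large bore, at the level of the top face, 21 mm from the bore's centre, direction 4 of 8: 180 degrees anticlockwise (from above) from edge0. About where the middle of the blade is when the blade presses there.
- edge5 (a point): point in the plate's large bore, at the level of the top face, 21 mm from the bore's centre, direction 5 of 8: 225 degrees anticlockwise (from above) from edge0. About where the middle of the blade is when the blade presses there.
- edge6 (a point): point in the plate's large bore, at the level of the top face, 21 mm from the bore's centre, direction 6 of 8: 270 degrees anticlockwise (from above) from edge0. About where the middle of the blade is when the blade presses there.
- edge7 (a point): point in the plate's large bore, at the level of the top face, 21 mm from the bore's centre, direction 7 of 8: 315 degrees anticlockwise (from above) from edge0. About where the middle of the blade is when the blade presses there.
- tin: bystander: closed ink tin 94 mm across, 71 mm high, in the place on the other side of the slab from the stand; origin at the centre of its underside
- small_tin: bystander: closed ink tin 68 mm across, 51 mm high, beyond the slab; origin at the centre of its underside
- brayer: bystander: hand roller, rubber roll 40 mm across and 120 mm long along its y, wooden handle to its -x, overall 145 mm in front-to-back; origin under the roll's middle
- ink_knife: bystander: ink knife lying on the bench beyond the slab, handle to its -x; origin at the middle of its underside
There are look-alikes about, which are no part of the job. Several things look just like the stand: the one meant starts farthest from the robot's base.

How it is judged:
On the way, in this order (a step that is already met when the one before it is completed fails the run):
1. the plate lies flat on the slab with its whole large bore beyond the slab's edge (y of bore in the frame of slab below -0.146 m and angle between plate's own z axis and vertical below 0.05 rad and z of plate in the frame of slab above 0.036 m and linear speed of plate below 0.01 m/s), for 0.2 s.
2. the blade, reaching right through the bore, presses on its edge next to the plate's overhanging short end (edge0) (horizontal distance between blade_mid and edge0 below 0.0075 m and z of blade_tip in the frame of plate below -0.003 m and contact force between deburrer and plate above 0.2 N), for 0.2 s.
3. the blade, reaching right through the bore, presses on its edge at edge1 (horizontal distance between blade_mid and edge1 below 0.0075 m and z of blade_tip in the frame of plate below -0.003 m and contact force between deburrer and plate above 0.2 N), for 0.2 s.
4. the blade, reaching right through the bore, presses on its edge at edge2 (horizontal distance between blade_mid and edge2 below 0.0075 m and z of blade_tip in the frame of plate below -0.003 m and contact force between deburrer and plate above 0.2 N), for 0.2 s.
5. the blade, reaching right through the bore, presses on its edge at edge3 (horizontal distance between blade_mid and edge3 below 0.0075 m and z of blade_tip in the frame of plate below -0.003 m and contact force between deburrer and plate above 0.2 N), for 0.2 s.
6. the blade, reaching right through the bore, presses on its edge at edge4 (horizontal distance between blade_mid and edge4 below 0.0075 m and z of blade_tip in the frame of plate below -0.003 m and contact force between deburrer and plate above 0.2 N), for 0.2 s.
7. the blade, reaching right through the bore, presses on its edge at edge5 (horizontal distance between blade_mid and edge5 below 0.0075 m and z of blade_tip in the frame of plate below -0.003 m and contact force between deburrer and plate above 0.2 N), for 0.2 s.
8. the blade, reaching right through the bore, presses on its edge at edge6 (horizontal distance between blade_mid and edge6 below 0.0075 m and z of blade_tip in the frame of plate below -0.003 m and contact force between deburrer and plate above 0.2 N), for 0.2 s.
9. the blade, reaching right through the bore, presses on its edge at edge7 (horizontal distance between blade_mid and edge7 below 0.0075 m and z of blade_tip in the frame of plate below -0.003 m and contact force between deburrer and plate above 0.2 N), for 0.2 s.
10. once round, the blade, reaching right through the bore, presses on its edge next to the plate's overhanging short end (edge0) (all of step 2), for 0.2 s.
At the end, for the whole second after the job is handed in: The plate rests flat on the slab (within 0.05 rad) with its large bore wholly past the slab's -y edge (bore centre 26 mm or more beyond it); the tool stands at rest in the stand, upright within 0.1 rad, collar down on the block (within 3 mm) and within 9 mm of the hole's axis (all of step 1 and linear speed of deburrer below 0.01 m/s and angle between deburrer's own z axis and vertical below 0.1 rad and horizontal distance between deburrer and stand below 0.009 m and z of deburrer in the frame of stand between 0.066 and 0.073 m); the robot touches nothing.
It fails at once if a bystander is moved more than 15 mm (distance of any of tin, small_tin, brayer, ink_knife from where it was at the start of the episode above 0.015 m).
It fails at once if the plate is lifted off the slab or tipped (z of plate in the frame of slab above 0.055 m or angle between plate's own z axis and vertical above 0.15 rad).
It fails at once if the tool is pressed on the plate with more than 15 N (contact force between deburrer and plate above 15 N).
It fails at once if the tool is laid over by more than 0.5 rad (angle between deburrer's own z axis and vertical above 0.5 rad).
It also fails if it takes over 72 s, if anything falls off the work surface, if the arm or the gripper's body presses on something with over 40 N, if the wrist force passes 120 N, or if a joint passes its speed limit or range.

## Working session

There is one attempt and no reset: what is moved stays moved. The work goes in short steps, Python scripts to look and compute and a tool call to move; the robot and the scene stay as the last step left them, time stands still between calls to the robot, and variables do not carry over. Pictures are saved under pics/ and viewed, at most 10 in all, crops included, and the job is handed in when it is done.

Besides the shell and the picture viewer there is one more tool, called after "Emit:" as name(argument=value, ...), one argument or row to a line, values as JSON. carry_out: Moves the arm, as the interface text tells. Its arguments: {"type":"object","properties":{"motion":{"type":"string"},"grip_force":{"type":"number"}},"required":["motion"]}

```bash
ls; mkdir -p pics; cat > h.py <<'E'
import numpy as np, cv2, pickle
from station import ctrl
from scipy.spatial.transform import Rotation as R
def att(c):
    a=np.array(c["attitude"],float)
    if a.shape==(3,3): return a
    if a.size==3: return R.from_euler('xyz',a).as_matrix()
    return R.from_quat(a).as_matrix()
def cloud(c):
    z=c["range_z"].astype(float);K=np.array(c["K"]);v,u=np.mgrid[:z.shape[0],:z.shape[1]]
    P=np.stack([(u-K[0,2])/K[0,0]*z,-(v-K[1,2])/K[1,1]*z,-z],-1)
    W=P@att(c).T+np.array(c["position"]); W[z<=0]=np.nan
    return W
def snap(n,f):
    c=ctrl.camera(n); cv2.imwrite(f"pics/{f}.png",c["pixels"][...,::-1]); pickle.dump(c,open(f"pics/{f}.pkl","wb")); return c
E
python3 - <<'E'
from h import *
for n in("top","side"):
    c=snap(n,n+"0"); print({k:c[k] for k in c if k not in("pixels","range_z")})
print(ctrl.get_obs())
a=cv2.imread("pics/top0.png");cv2.imwrite("pics/top0b.png",cv2.resize(a,(800,600)))
E
```

```text
pics
{'K': array([[452.07741938,   0.        , 250.69844167],
       [  0.        , 452.07741938, 189.20654217],
       [  0.        ,   0.        ,   1.        ]]), 'position': array([ 0.33362054, -0.00206509,  1.23087732]), 'attitude': array([ 0.11685823, -0.00817228, -1.54355799])}
{'K': array([[349.97418173,   0.        , 255.95745615],
       [  0.        , 349.97418173, 190.47872125],
       [  0.        ,   0.        ,   1.        ]]), 'position': array([ 0.24076777, -0.91510667,  0.70162481]), 'attitude': array([ 0.98069856, -0.01642637, -0.22780586])}
{'time_s': 0.1, 'qpos': array([ 1.09438677e+00,  3.00379060e-01,  1.52150328e+00,  4.53481632e-06,
        1.32071179e+00, -6.66323762e-02]), 'joint_vel': array([ 0.00081534, -0.00118516, -0.00270328,  0.00045566, -0.00114026,
       -0.00186067]), 'tau': array([ 1.97765985e-03, -5.32641506e+01, -3.53281760e+01,  7.09506590e-02,
        2.34438863e-02, -5.54932228e-05]), 'ee_pos': array([0.21901853, 0.50422117, 0.17156975]), 'eef_rot': array([-3.14059370e+00, -7.10637669e-05,  2.73181432e+00]), 'force': array([-0.37478958,  0.53110208,  0.36127956]), 'moment': array([ 0.01804762, -0.00374036, -0.01455494]), 'grip_force': 0.0, 'grip_width': 0.09375796766076105}
```

View pics/top0b.png

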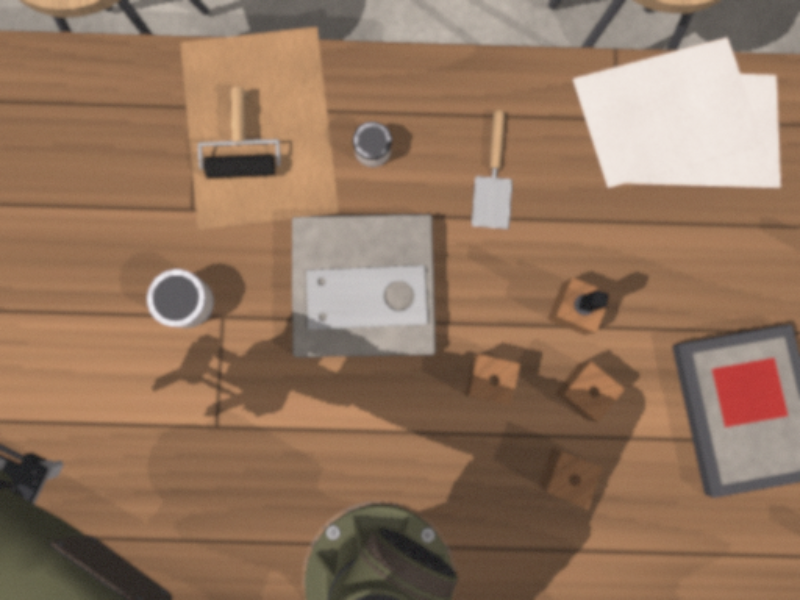

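View pics/side0.png

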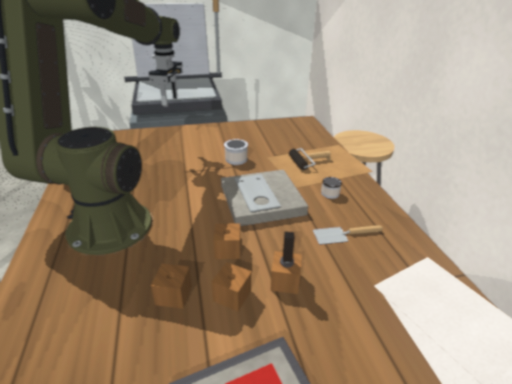

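The top view shows the slab at about (363,285) and the plate with its bore at (399,295). The tool sits in its stand at (583,303), the large tin is at (180,297), and three empty decoy blocks stand nearer the robot. Next I'll measure slab, plate, bore, stand and tool from the depth.

```bash
cat > meas.py <<'E'
from h import *
def rect(mask,W,z):
    n,l,s,_=cv2.connectedComponentsWithStats(mask.astype(np.uint8)); i=1+np.argmax(s[1:,4])
    p=W[l==i][:,:2].astype(np.float32); r=cv2.minAreaRect(p*1000); return r,np.median(W[l==i][:,2]),len(p)
def ray(c,u,v,z):
    K=np.array(c["K"]);d=att(c)@np.array([(u-K[0,2])/K[0,0],-(v-K[1,2])/K[1,1],-1.]);p=np.array(c["position"]);return p+d*(z-p[2])/d[2]
E
python3 - <<'E'
from meas import *
c=pickle.load(open("pics/top0.pkl","rb"));W=cloud(c);z=W[...,2]
v,u=np.mgrid[:384,:512]
box=lambda a,b,d,e:(u>a)&(u<b)&(v>d)&(v<e)
B=box(175,290,125,240)
print("bench",np.nanmedian(z[200:260,300:340]), "slab z hist",np.histogram(z[B],bins=np.arange(.02,.06,.003)))
print("slab",rect(B&(z>.025),W,0))
g=cv2.cvtColor(c["pixels"],cv2.COLOR_RGB2GRAY)
print("plate depth",rect(B&(z>.0435),W,0))
print("stand",rect(box(340,400,165,220)&(z>.05)&(z<.08),W,0))
m=box(340,420,165,220)&(z>.14);print("tooltop",rect(m,W,0))
m=box(340,420,165,220)&(z>.09);print("tool",rect(m,W,0))
for n,(a,b,d,e) in dict(s=(295,340,220,260),s2=(355,402,225,275),s3=(345,390,285,330)).items(): print(n,rect(box(a,b,d,e)&(z>.06)&(z<.08),W,0))
# bore
m=box(240,272,170,208)&(z<.0435);print("bore",rect(m,W,0))
# plate by brightness
x=c["pixels"][150:230,180:290].astype(int); cv2.imwrite("pics/plate.png",cv2.resize(c["pixels"][130:240,170:410,::-1],None,fx=3.3,fy=3.3,interpolation=cv2.INTER_CUBIC))
E
```

```text
bench 0.0028483281103690583 slab z hist (array([   4,    4,    4,    4,   31,  456, 2037, 2493, 1573, 1147,  270,
         20,    0]), array([0.02 , 0.023, 0.026, 0.029, 0.032, 0.035, 0.038, 0.041, 0.044,
       0.047, 0.05 , 0.053, 0.056, 0.059]))
slab (((491.9402770996094, 42.79496765136719), (241.19871520996094, 239.1208953857422), 2.6131410598754883), np.float64(0.04258527047457483), 8037)
plate depth (((470.2007751464844, 34.91651153564453), (122.52517700195312, 213.68556213378906), 1.617056131362915), np.float64(0.04725370576689325), 2550)
stand (((463.4991149902344, -324.8598327636719), (72.05439758300781, 71.39352416992188), 68.77547454833984), np.float64(0.07102285178933654), 573)
tooltop (((463.52789306640625, -324.3446960449219), (25.104785919189453, 23.94683265686035), 75.97908020019531), np.float64(0.16196513343030694), 129)
tool (((463.5161437988281, -324.34173583984375), (25.104785919189453, 23.971101760864258), 75.97908020019531), np.float64(0.15650941612277447), 202)
s (((336.52569580078125, -177.79861450195312), (70.37277221679688, 69.98828125), 78.3844985961914), np.float64(0.07132831919037641), 729)
s2 (((321.7751770019531, -340.7309265136719), (71.28846740722656, 70.48846435546875), 51.335453033447266), np.float64(0.07113429017903428), 766)
s3 (((180.4318084716797, -308.5279235839844), (72.50605010986328, 69.89324188232422), 69.08257293701172), np.float64(0.07095013502806768), 793)
bore (((473.952392578125, -19.647905349731445), (51.280479431152344, 48.71556854248047), 84.67485046386719), np.float64(0.041190767229099756), 234)
```

View pics/plate.png

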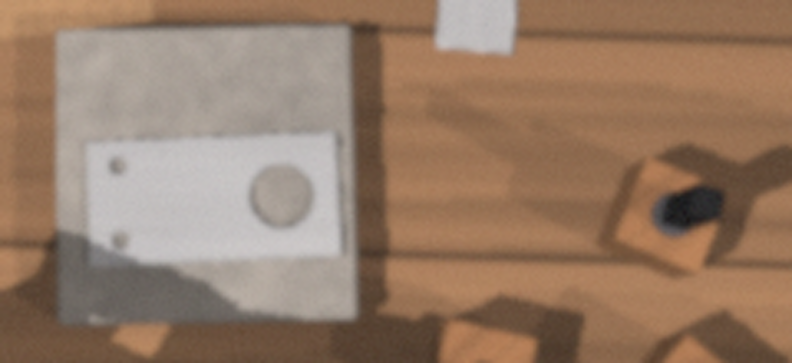

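The crop shows the plate's corners at (87,143), (338,132), (344,255) and (91,266). The bore is at (281,194) and the tool is upright in its block at about (680,205). I'll convert these by rays.

```bash
python3 - <<'E'
from meas import *
np.set_printoptions(precision=4,suppress=True)
c=pickle.load(open("pics/top0.pkl","rb"))
f=lambda a,b,z:ray(c,(a+.5)/3.3-.5+170,(b+.5)/3.3-.5+130,z)[:2]
P={k:f(*k) +0 for k in []}
pl=[f(*p,.046) for p in[(87,143),(338,132),(344,255),(91,266)]]
h=[f(118,165,.046),f(120,240,.046)]; b=f(281,194,.046)
print("plate",pl,np.mean(pl,0)); print("holes",h,"bore",b)
m=np.mean(h,0);d=m-b; print("axis hole->bore len",np.linalg.norm(d),"yaw",np.arctan2(-d[0],d[1]),"origin",b+d/np.linalg.norm(d)*.055)
for a,bb in((0,1),(3,2),(0,3),(1,2)):
    e=pl[a]-pl[bb];print(np.linalg.norm(e),np.arctan2(-e[0],e[1])%(np.pi/2))
sl=[f(*p,.04) for p in[(56,30),(349,25),(356,318),(60,322)]]
print("slab",sl,np.mean(sl,0))
for a,bb in((0,1),(3,2),(0,3),(1,2)):
    e=sl[a]-sl[bb];print(np.linalg.norm(e),(np.arctan2(-e[0],e[1])+.5)%(np.pi/2)-.5)
E
```

```text
plate [array([0.5121, 0.1379]), array([ 0.5268, -0.0632]), array([ 0.4278, -0.0702]), array([0.4134, 0.1307])] [0.47   0.0338]
holes [array([0.495 , 0.1124]), array([0.4348, 0.1085])] bore [ 0.4753 -0.0187]
axis hole->bore len 0.1295935652527387 yaw 0.0803066576194769 origin [0.4709 0.0361]
0.20171991686500063 0.07284743074337433
0.2013722948243249 0.07139098816935734
0.0989222947244468 0.0734289898475955
0.09921598979582069 0.06992142178467842
slab [array([0.6051, 0.1677]), array([ 0.6162, -0.0706]), array([ 0.3782, -0.0811]), array([0.3686, 0.1541])] [0.4921 0.0425]
0.23853503081257804 0.0465675627995219
0.23548664067975156 0.040997916063983175
0.2369308652015674 0.057149423090554485
0.2382297939043746 0.044280189012508187
```

Emit:
carry_out(
  motion="0.022 -0.032 0 0 0 -5.66 106;0.022 -0.032 0 0 0 -5.66 106;0.022 -0.032 0 0 0 -5.66 106;0.022 -0.032 0 0 0 -5.66 106;0.022 -0.032 0 0 0 -5.66 106;0.022 -0.032 0 0 0 -5.66 106;0.022 -0.032 0 0 0 -5.66 106;0.022 -0.032 0 0 0 -5.66 106;0.022 -0.032 0 0 0 -5.66 106;0.022 -0.032 0 0 0 -5.66 106;0.022 -0.032 0 0 0 -5.66 106;0 0 -0.03 0 0 0 106;0 0 -0.03 0 0 0 106;0 0 -0.03 0 0 0 106;0 0 0 0 0 0 106;0 0 0 0 0 0 106",
)

```text
time_s: 1.43
ee_pos: [0.4605, 0.1523, 0.0817]
eef_rot: [-3.139, 0.0, 1.645]
force: [1.0, -0.1, 0.8]
grip_width: 0.0546
grip_force: 0.0
```

Emit:
carry_out(
  motion="0 0 -0.02 0 0 0 106;0 0 -0.01 0 0 0 106;0 0 -0.006 0 0 0 106;0 0 -0.003 0 0 0 106;0 0 0 0 0 0 106;0 0 0 0 0 0 106",
)

```text
time_s: 1.93
ee_pos: [0.4615, 0.1526, 0.0438]
eef_rot: [3.141, -0.0, 1.645]
force: [0.2, -0.9, 0.5]
grip_width: 0.0549
grip_force: 0.0
```

Emit:
carry_out(
  motion="0.0003 -0.004 0 0 0 0 106;0.0003 -0.004 0 0 0 0 106;0.0003 -0.004 0 0 0 0 106;0.0003 -0.004 0 0 0 0 106;0.0003 -0.004 0 0 0 0 106;0.0003 -0.004 0 0 0 0 106;0.0003 -0.004 0 0 0 0 106;0.0003 -0.004 0 0 0 0 106;0.0003 -0.004 0 0 0 0 106;0.0003 -0.004 0 0 0 0 106",
)

```text
time_s: 2.77
ee_pos: [0.4642, 0.112, 0.043]
eef_rot: [-3.142, 0.0, 1.645]
force: [0.8, -0.2, -0.3]
grip_width: 0.055
grip_force: 0.0
```

```bash
python3 - <<'E'
from meas import *
c=snap("side","side1")
a=c["pixels"][140:260,180:340,::-1];cv2.imwrite("pics/side1c.png",cv2.resize(a,None,fx=5,fy=5,interpolation=cv2.INTER_CUBIC))
print(ctrl.get_obs()["force"])
E
```

```text
[-0.90002482  0.29739532  0.04012282]
```

View pics/side1c.png

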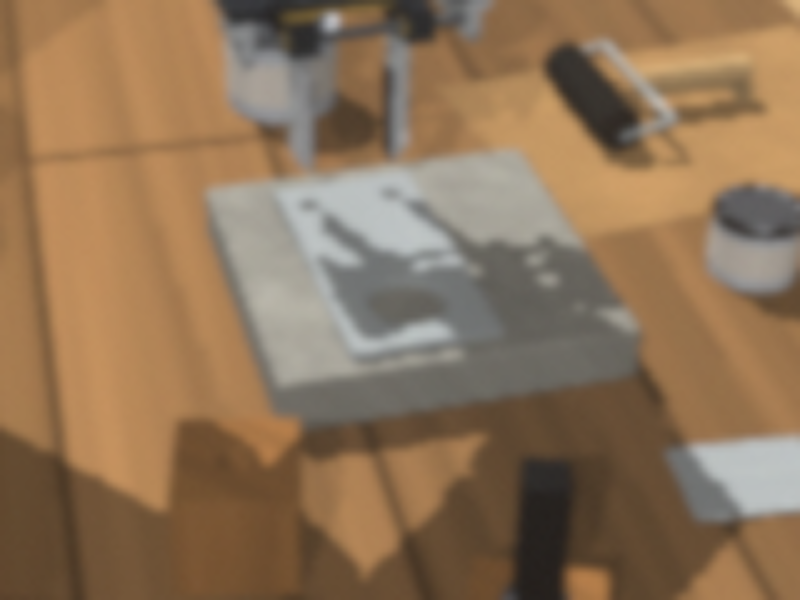

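The side crop shows the fingertips at (305,165) and (395,155), apparently not touching the plate's far end at about (280,185)-(410,172). I'll compare the reported TCP with its measured place.

```bash
python3 - <<'E'
from meas import *
np.set_printoptions(precision=4,suppress=True)
c=pickle.load(open("pics/side1.pkl","rb"));W=cloud(c)
o=ctrl.get_obs();t=np.array(o["ee_pos"]);print(t,o["qpos"])
p=att(c).T@(t-np.array(c["position"]));K=np.array(c["K"]);print("TCP px crop",5*(K[0,0]*p[0]/-p[2]+K[0,2]-180),5*(-K[1,1]*p[1]/-p[2]+K[1,2]-140))
for a,b in((305,160),(303,140),(395,150),(397,130),(345,185),(450,165)):
    print((a,b),W[140+b//5,180+a//5])
c=snap("top","top1");W=cloud(c);a=c["pixels"][100:260,120:320,::-1];cv2.imwrite("pics/top1c.png",cv2.resize(a,None,fx=3.5,fy=3.5,interpolation=cv2.INTER_CUBIC))
E
```

```text
[0.4642 0.1116 0.043 ] [ 0.1592  0.2975  1.8541 -0.0001  0.9901  0.0852]
TCP px crop 344.431384397968 199.2356729219101
(305, 160) [0.4345 0.1036 0.0835]
(303, 140) [0.4315 0.1053 0.0987]
(395, 150) [0.4993 0.1078 0.0815]
(397, 130) [0.4984 0.1057 0.0988]
(345, 185) [0.4673 0.1244 0.0467]
(450, 165) [0.5503 0.1441 0.0418]
```

View pics/top1c.png

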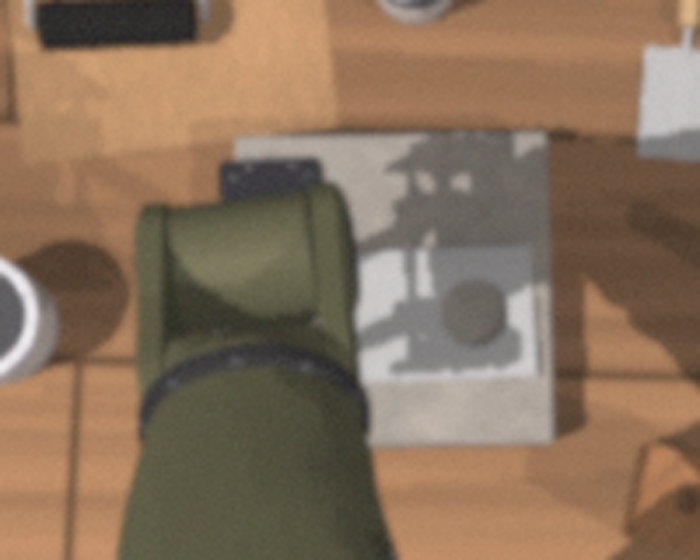

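The top crop shows the bore still at (473,312), unmoved, so the fingers passed above the plate. I'll measure the lowest fingertip height.

```bash
python3 - <<'E'
from meas import *
np.set_printoptions(precision=4,suppress=True)
c=pickle.load(open("pics/side1.pkl","rb"));W=cloud(c)
for cu in (303,308,393,398):
    u=180+cu//5
    for v in range(140+100//5,140+210//5,1): print(cu,(v-140)*5,W[v,u],c["pixels"][v,u])
E
```

```text
303 100 [0.4306 0.0989 0.1334] [136 136 137]
303 105 [0.4308 0.1003 0.1288] [137 137 138]
303 110 [0.4309 0.101  0.1246] [138 138 139]
303 115 [0.4311 0.1025 0.1199] [139 139 140]
303 120 [0.4311 0.1027 0.1159] [138 138 138]
303 125 [0.431  0.1023 0.1123] [138 138 138]
303 130 [0.4313 0.1038 0.1075] [140 140 140]
303 135 [0.4311 0.103  0.104 ] [140 140 140]
303 140 [0.4315 0.1053 0.0987] [140 140 141]
303 145 [0.4303 0.099  0.0986] [141 140 140]
303 150 [0.4307 0.1015 0.0931] [140 138 138]
303 155 [0.4297 0.0963 0.0923] [143 137 135]
303 160 [0.4314 0.1055 0.0828] [147 135 127]
303 165 [0.4304 0.1003 0.0819] [156 134 115]
303 170 [ 0.4543  0.2289 -0.0011] [166 139 114]
303 175 [0.4411 0.1581 0.0382] [171 155 134]
303 180 [0.4398 0.1517 0.0379] [174 169 158]
303 185 [0.4369 0.1363 0.0433] [181 182 178]
303 190 [0.435  0.1264 0.0453] [185 189 188]
303 195 [0.4335 0.1182 0.0464] [179 184 183]
303 200 [0.4329 0.1155 0.0439] [163 167 167]
303 205 [0.4331 0.1164 0.0391] [161 165 164]
308 100 [0.4342 0.1    0.1325] [126 126 126]
308 105 [0.4345 0.1021 0.1275] [128 128 129]
308 110 [0.4346 0
[... 2171 characters left out ...]
0988] [134 134 134]
398 135 [0.4983 0.105  0.0952] [137 136 136]
398 140 [0.4981 0.1037 0.092 ] [135 134 133]
398 145 [0.4984 0.1047 0.0874] [134 130 126]
398 150 [0.4993 0.1078 0.0815] [139 127 118]
398 155 [ 0.5318  0.2361 -0.0009] [147 128 111]
398 160 [ 0.5306  0.2309 -0.0023] [159 141 122]
398 165 [0.5111 0.1535 0.041 ] [173 165 153]
398 170 [0.5092 0.1455 0.0417] [181 181 175]
398 175 [0.5064 0.1342 0.0445] [186 189 188]
398 180 [0.5037 0.1233 0.0471] [184 188 188]
398 185 [0.5023 0.1174 0.0466] [175 179 179]
398 190 [0.5019 0.1153 0.0438] [160 164 164]
398 195 [0.4997 0.1065 0.0452] [162 165 165]
398 200 [0.4977 0.0981 0.0465] [176 181 181]
398 205 [0.4966 0.0933 0.0454] [185 191 191]
```

Emit:
carry_out(
  motion="0 0 0 0 0 0 106;0 0 0 0 0 0 106",
)

```text
time_s: 3.03
ee_pos: [0.4641, 0.1125, 0.043]
eef_rot: [3.142, -0.0, 1.645]
force: [0.4, -1.0, -0.1]
grip_width: 0.0551
grip_force: 0.0
```

The fingertips really end at about z = 0.077, roughly 34 mm above the reported TCP; x and y agree. I'll back off behind the plate, lower until the slab is felt, and use that as the height reference.

Emit:
carry_out(
  motion="-0.0015 -0 0.01 0 0 0 106;-0.0015 0.02 0 0 0 0 106;0 0.02 0 0 0 0 106;0 0 -0.015 0 0 0 106;0 0 -0.015 0 0 0 106;0 0 -0.006 0 0 0 106;0 0 -0.002 0 0 0 106;0 0 0 0 0 0 106;0 0 0 0 0 0 106;0 0 0 0 0 0 106",
)

```text
time_s: 3.87
ee_pos: [0.4616, 0.1525, 0.0159]
eef_rot: [3.14, -0.0, 1.645]
force: [0.2, -0.7, -0.1]
grip_width: 0.0548
grip_force: 0.0
```

```bash
python3 - <<'E'
from meas import *
c=snap("side","side2");W=cloud(c);o=ctrl.get_obs();print(o["ee_pos"],o["force"])
z=W[...,2];m=(W[...,1]>.12)&(W[...,1]<.16)&(abs(W[...,0]-.466)<.05)
for u in range(234,266,2):
    k=m[:,u]&(z[:,u]>.05); print(u,z[k,u].min() if k.any() else None,end="; ")
a=c["pixels"][140:260,180:340,::-1];cv2.imwrite("pics/side2c.png",cv2.resize(a,None,fx=5,fy=5,interpolation=cv2.INTER_CUBIC))
E
```

```text
[0.46151947 0.15244246 0.01574522] [ 0.1985445  -0.61210924  0.15457494]
234 0.12209898762040172; 236 0.05800570729500987; 238 0.05722586245283379; 240 0.15205405480895406; 242 0.15934324061646654; 244 0.16035728370621338; 246 0.15752573330635744; 248 0.15731909516614362; 250 0.1591167635145928; 252 0.16177798645646824; 254 0.05162257597176789; 256 0.05548874939713233; 258 0.15198423851178489; 260 0.15094517404400454; 262 0.1531672466735916; 264 None;
```

View pics/side2c.png

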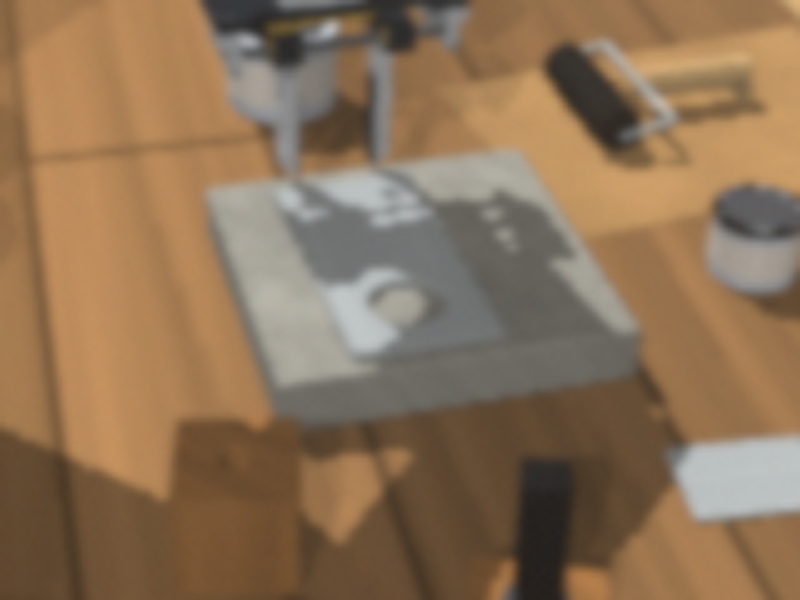

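The side crop shows the fingertips just above the slab behind the plate, at about (288,170) and (378,160). That fits the 34 mm offset, so I'll lower further in small steps.

Emit:
carry_out(
  motion="0 0 -0.003 0 0 0 106;0 0 -0.002 0 0 0 106;0 0 -0.001 0 0 0 106;0 0 -0.001 0 0 0 106;0 0 0 0 0 0 106;0 0 0 0 0 0 106",
)

```text
time_s: 4.42
ee_pos: [0.4611, 0.1524, 0.008]
eef_rot: [-3.141, 0.0, 1.645]
force: [0.3, -0.8, -0.5]
grip_width: 0.0548
grip_force: 0.0
```

Emit:
carry_out(
  motion="0 0 -0.001 0 0 0 106;0 0 -0.001 0 0 0 106;0 0 0 0 0 0 106;0 0 0 0 0 0 106",
)

```text
time_s: 4.75
ee_pos: [0.4613, 0.1525, 0.0068]
eef_rot: [3.141, -0.0, 1.645]
force: [-5.1, -1.6, 12.3]
grip_width: 0.0549
grip_force: 6.1
```

Slab contact is at a reported 0.007, so the offset is 33 mm. I'll raise about 2.5 mm and push.

Emit:
carry_out(
  motion="0 0 0.0025 0 0 0 106;0 0 0 0 0 0 106;0.0003 -0.004 0 0 0 0 106;0.0003 -0.004 0 0 0 0 106;0.0003 -0.004 0 0 0 0 106;0.0003 -0.004 0 0 0 0 106;0.0003 -0.004 0 0 0 0 106;0.0003 -0.004 0 0 0 0 106;0.0003 -0.004 0 0 0 0 106;0.0003 -0.004 0 0 0 0 106;0.0003 -0.004 0 0 0 0 106;0.0003 -0.004 0 0 0 0 106",
)

```text
time_s: 5.75
ee_pos: [0.4641, 0.112, 0.0085]
eef_rot: [-3.141, 0.0, 1.645]
force: [-0.8, 4.9, -2.1]
grip_width: 0.0546
grip_force: 2.0
```

Emit:
carry_out(
  motion="0.0003 -0.004 0 0 0 0 106;0.0003 -0.004 0 0 0 0 106;0.0003 -0.004 0 0 0 0 106;0.0003 -0.004 0 0 0 0 106;0.0003 -0.004 0 0 0 0 106;0.0003 -0.004 0 0 0 0 106;0.0003 -0.004 0 0 0 0 106;0.0003 -0.004 0 0 0 0 106;0.0003 -0.004 0 0 0 0 106;0.0003 -0.004 0 0 0 0 106;0.0003 -0.004 0 0 0 0 106;0.0003 -0.004 0 0 0 0 106;0.0003 -0.004 0 0 0 0 106;0.0003 -0.003 0 0 0 0 106;0.0001 -0.002 0 0 0 0 106;0 0 0 0 0 0 106",
)

```text
time_s: 7.08
ee_pos: [0.4686, 0.0549, 0.0086]
eef_rot: [3.141, 0.0, 1.645]
force: [-0.4, 0.6, -0.8]
grip_width: 0.0548
grip_force: 0.0
```

```bash
python3 - <<'E'
from meas import *
print(ctrl.get_obs()["ee_pos"],ctrl.get_obs()["force"])
c=snap("top","top3");W=cloud(c);a=c["pixels"][130:240,170:410,::-1];cv2.imwrite("pics/top3c.png",cv2.resize(a,None,fx=3.3,fy=3.3,interpolation=cv2.INTER_CUBIC))
E
```

```text
[0.46855353 0.05494779 0.00862457] [-0.36853866  0.5540228  -0.8127676 ]
```

View pics/top3c.png

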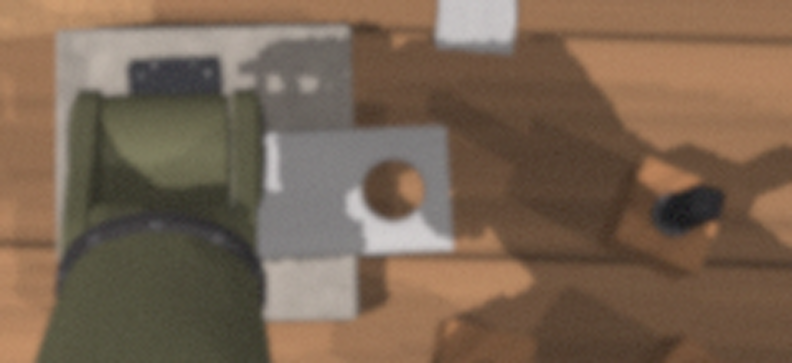

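The crop shows the bore at (393,188), wholly past the slab edge at about x = 353, and the plate's outer corners at (445,126) and (453,250).

```bash
python3 - <<'E'
from meas import *
np.set_printoptions(precision=4,suppress=True)
c=pickle.load(open("pics/top3.pkl","rb"));W=cloud(c);z=W[...,2]
f=lambda a,b,z:ray(c,(a+.5)/3.3-.5+170,(b+.5)/3.3-.5+130,z)[:2]
k=[f(445,126,.046),f(453,250,.046)];b=f(393,188,.046);e=k[0]-k[1]
print("corners",k,"bore",b,"yaw",np.arctan2(e[1],e[0]),"len",np.linalg.norm(e))
# bore from depth hole: z near bench within region
m=np.zeros(z.shape,bool);m[175:200,275:302]=True;m&=(z<.03)
v,u=np.nonzero(m); n,l,s,cc=cv2.connectedComponentsWithStats(m.astype(np.uint8));i=1+np.argmax(s[1:,4]);print("hole comp",s[i],cc[i],ray(c,*cc[i],.046))
mid=(k[0]+k[1])/2; y=np.array([-np.sin(.073),np.cos(.073)]);print("bore from end",mid+.045*y)
yb=np.array([-np.sin(.047),np.cos(.047)]);print("slab y",(b-np.array([.492,.043]))@yb)
# slab edge from depth: rows on either side
for v in (145,155,220,224):
    r=z[v,260:300];j=np.nonzero(r<.02)[0][0]+260;print(v,j,ray(c,j-.5,v,.04)[:2])
E
```

```text
corners [array([ 0.5341, -0.1493]), array([ 0.4342, -0.157 ])] bore [ 0.4826 -0.1083] yaw 0.07709601916339695 len 0.10020149476772602
hole comp [279 179  19  18 278] [288.3201 187.5252] [ 0.4802 -0.1072  0.046 ]
bore from end [ 0.4809 -0.1082]
slab y -0.15066294568640456
145 276 [ 0.595  -0.0713]
155 277 [ 0.5678 -0.0745]
220 278 [ 0.394  -0.0807]
224 278 [ 0.3835 -0.081 ]
```

Emit:
carry_out(
  motion="0.0001 -0.0015 0 0 0 0 106;0.0001 -0.002 0 0 0 0 106;0 0 0 0 0 0 106;0 0 0 0 0 0 106;0 0.005 0 0 0 0 106;0 0.01 0 0 0 0 106;0 0 0.01 0 0 0 106;0 0 0.035 0 0 0 40;0 0 0.035 0 0 0 0;0 0 0.035 0 0 0 0;0 0 0.035 0 0 0 0;0 0 0 0 0 0 0",
)

```text
time_s: 8.13
ee_pos: [0.4711, 0.0674, 0.1657]
eef_rot: [3.131, 0.0, 1.646]
force: [1.0, 0.2, 1.3]
grip_width: 0.0846
grip_force: 0.0
```

Emit:
carry_out(
  motion="0 -0.035 0 0 0 -1.66 0;0 -0.035 0 0 0 -1.66 0;0 -0.035 0 0 0 -1.66 0;0 -0.035 0 0 0 -1.66 0;0 -0.035 0 0 0 -1.66 0;0 -0.035 0 0 0 -1.66 0;0 -0.035 0 0 0 -1.66 0;0 -0.035 0 0 0 -1.66 0;0 -0.035 0 0 0 -1.66 0;0 -0.035 0 0 0 -1.66 0;-0.004 -0.035 0 0 0 -1.66 0;0 0 0 0 0 0 0;0 0 0 0 0 0 0",
)

```text
time_s: 9.22
ee_pos: [0.4641, -0.3189, 0.1583]
eef_rot: [-3.141, -0.0, 1.325]
force: [-0.2, 0.8, -0.6]
grip_width: 0.0941
grip_force: 0.0
```

```bash
python3 - <<'E'
from meas import *
np.set_printoptions(precision=4,suppress=True)
c=snap("wrist","w1");W=cloud(c);z=W[...,2]
m=(z>.15)&(z<.172)&(abs(W[...,0]-.4635)<.03)&(abs(W[...,1]+.3245)<.03);print(m.sum(), rect(m,W,0) if m.any() else None)
m=(z>.062)&(z<.078)&(abs(W[...,0]-.4635)<.06)&(abs(W[...,1]+.3245)<.06);print("stand",rect(m,W,0) if m.any() else None)
c=snap("top","top4");W=cloud(c);z=W[...,2]
m=np.zeros(z.shape,bool);m[172:202,275:310]=True;m&=(z<.025)
n,l,s,cc=cv2.connectedComponentsWithStats(m.astype(np.uint8))
for i in range(1,n):
    if s[i,4]>50: print("hole comp",s[i],cc[i],ray(c,*cc[i],.046))
v,u=np.mgrid[:384,:512];m=(u>200)&(u<330)&(v>140)&(v<220)&(z>.0435)&(z<.055);print(rect(m,W,0))
a=c["pixels"][130:240,170:410,::-1];a=cv2.resize(a,None,fx=3.3,fy=3.3,interpolation=cv2.INTER_CUBIC)
w=cv2.imread("pics/w1.png");w=cv2.resize(w,(320,240));b=np.zeros((600,792,3),np.uint8);b[:363]=a;b[363:363+237,:320]=w[:237];cv2.imwrite("pics/mix.png",b)
E
```

```text
1264 (((466.2944030761719, -325.3199768066406), (24.10882568359375, 23.608701705932617), 75.98212432861328), np.float64(0.16063567845565924), 1264)
stand (((466.3218994140625, -325.49713134765625), (70.30924224853516, 70.10687255859375), 68.13703918457031), np.float64(0.06907087201681644), 3975)
hole comp [306 172   4  30  88] [307.9545 184.6818] [ 0.4892 -0.159   0.046 ]
hole comp [280 179  19  18 279] [289.4014 187.4839] [ 0.4804 -0.1101  0.046 ]
(((473.9351501464844, -51.350341796875), (108.45504760742188, 209.62718200683594), 3.3210980892181396), np.float64(0.04731202807344226), 2447)
```

View pics/mix.png

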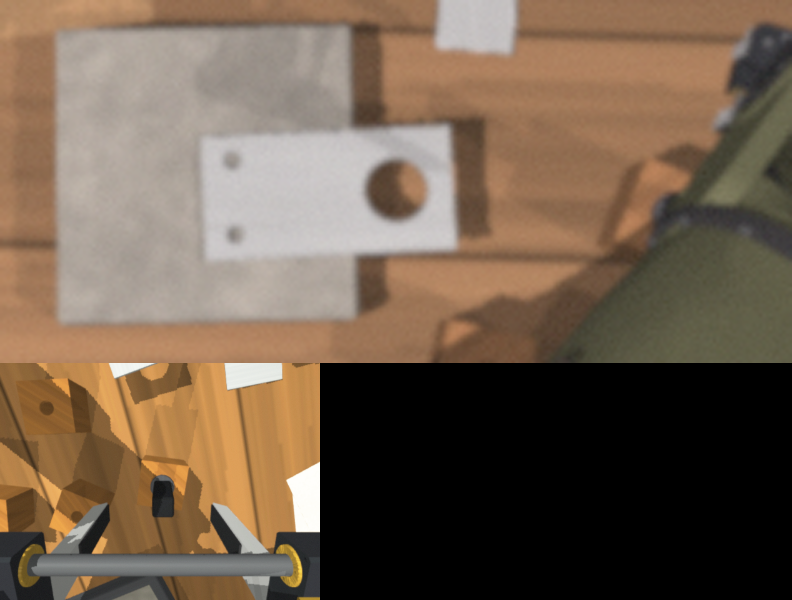

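The crop shows the plate overhanging, with the bore at (396,189). The wrist view shows the tool upright midway between the fingers. Now lower and grip.

Emit:
carry_out(
  motion="0.0005 -0.006 0 0 0 0 0;0 0 -0.02 0 0 0 0;0 0 -0.02 0 0 0 0;0 0 -0.02 0 0 0 0;0 0 -0.015 0 0 0 0;0 0 -0.006 0 0 0 0;0 0 0 0 0 0 0;0 0 0 0 0 0 0",
  grip_force=25,
)

```text
time_s: 9.98
ee_pos: [0.4656, -0.3239, 0.0783]
eef_rot: [3.141, 0.0, 1.327]
force: [0.2, 0.4, 0.8]
grip_width: 0.0938
grip_force: 0.0
```

Emit:
carry_out(
  motion="0 0 0 0 0 0 120;0 0 0 0 0 0 160;0 0 0 0 0 0 180;0 0 0 0 0 0 200;0 0 0 0 0 0 220;0 0 0 0 0 0 220;0 0 0 0 0 0 220;0 0 0 0 0 0 220;0 0 0 0 0 0 220;0 0 0 0 0 0 220",
  grip_force=25,
)

```text
time_s: 10.82
ee_pos: [0.4651, -0.3241, 0.0775]
eef_rot: [-3.142, -0.0, 1.326]
force: [0.2, 0.1, 0.7]
grip_width: 0.0306
grip_force: 0.0
```

```bash
python3 - <<'E'
from meas import *
np.set_printoptions(precision=4,suppress=True)
c=pickle.load(open("pics/top4.pkl","rb"))
f=lambda a,b,z:ray(c,(a+.5)/3.3-.5+170,(b+.5)/3.3-.5+130,z)[:2]
k=np.array([f(*p,.046) for p in[(202,138),(451,125),(457,248),(206,261)]]);o=k.mean(0)
e=(k[0]+k[3]-k[1]-k[2])/2;y=e/np.linalg.norm(e);print("o",o,"L",np.linalg.norm(e),"yaw",np.arctan2(-y[0],y[1]))
b=f(396,189,.046);h=(f(232,159,.046)+f(235,233,.046))/2;print("bore",b,"from o",o-.055*y,"hole axis",h,h-y*.13)
for p in(o-.055*y,b):print("slab y",(p-np.array([.492,.043]))@np.array([-np.sin(.047),np.cos(.047)]))
o=ctrl.get_obs();print(o["force"],o["moment"])
E
```

```text
o [ 0.4774 -0.0572] L 0.20046182597413534 yaw 0.08051117793508346
bore [ 0.4819 -0.1107] from o [ 0.4818 -0.112 ] hole axis [0.4727 0.0192] [ 0.4831 -0.1104]
slab y -0.15438805505138187
slab y -0.15304266809738995
[0.2457 0.0597 0.6564] [-0.0091  0.0615  0.0048]
```

Emit:
carry_out(
  motion="0 0 0 0 0 0 220;0 0 0 0 0 0 220;0 0 0 0 0 0 220;0 0 0 0 0 0 220;0 0 0 0 0 0 220;0 0 0 0 0 0 220",
  grip_force=25,
)

```text
time_s: 11.32
ee_pos: [0.4651, -0.324, 0.0775]
eef_rot: [-3.141, -0.0, 1.327]
force: [0.1, 0.1, -1.1]
grip_width: 0.0239
grip_force: 25.0
```

Emit:
carry_out(
  motion="0 0 0.01 0 0 0 220;0 0 0.02 0 0 0 220;0 0 0.025 0 0 0 220;0 0 0.025 0 0 0 220;0.002 0.02 0 0 0 0 220;0.003 0.03 0 0 0 0 220;0.003 0.03 0 0 0 0 220;0.002 0.02 0 0 0 0 220;0 0 0 0 0 0 220;0 0 0 0 0 0 220;0 0 0 0 0 0 220",
)

```text
time_s: 12.23
ee_pos: [0.4752, -0.2245, 0.158]
eef_rot: [3.141, 0.0, 1.327]
force: [0.4, -0.7, -1.7]
grip_width: 0.0238
grip_force: 25.0
```

```bash
python3 - <<'E'
from meas import *
np.set_printoptions(precision=4,suppress=True)
o=ctrl.get_obs();print(o["ee_pos"],o["force"])
c=snap("wrist","w2");W=cloud(c);z=W[...,2]
near=(abs(W[...,0]-.482)<.07)&(W[...,1]>-.17)&(W[...,1]<.0)
pm=near&(z>.04)&(z<.053)
print("plate pts",pm.sum(),np.nanmedian(z[pm]),rect(pm,W,0))
# hole inside plate: fill
cn,hier=cv2.findContours(pm.astype(np.uint8),cv2.RETR_CCOMP,cv2.CHAIN_APPROX_NONE)
for k,h in zip(cn,hier[0]):
    if cv2.contourArea(k)>300:
        k=k[:,0]; P=np.array([ray(c,a,b,.046)[:2] for a,b in k]); (x,y),r=cv2.minEnclosingCircle((P*1000).astype(np.float32)); print(h[3],len(k),x,y,r,P.mean(0),P.min(0),P.max(0))
cc=c["pixels"][...,::-1].copy();cv2.imwrite("pics/w2.png",cc)
c=snap("side","side3");W=cloud(c);z=W[...,2]
t=np.array(o["ee_pos"]);m=(abs(W[...,0]-t[0])<.03)&(abs(W[...,1]-t[1])<.03)&(z>.05)
zz=z[m];print("min z",np.sort(zz)[:8]); 
E
```

```text
[ 0.4752 -0.2245  0.158 ] [ 0.4462 -0.6888 -1.7486]
plate pts 10746 0.04507033597045615 (((481.17852783203125, -96.9859619140625), (104.26068878173828, 118.41456604003906), 3.922973394393921), np.float64(0.0450817158161434), 10626)
-1 446 482.29150390625 -96.6579360961914 76.93409729003906 [ 0.4786 -0.1011] [ 0.4266 -0.1591] [ 0.5362 -0.0416]
71 163 483.36956787109375 -112.024169921875 25.953990936279297 [ 0.4835 -0.1115] [ 0.4579 -0.1372] [ 0.5093 -0.0863]
min z [0.0985 0.0993 0.1009 0.1023 0.103  0.1038 0.105  0.1052]
```

View pics/w2.png

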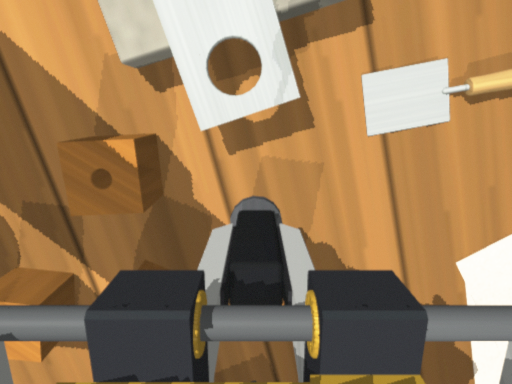

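The wrist view shows the tool upright in the fingers and the bore clear ahead at (234,66). The two cameras agree on the bore centre to within about 2 mm, so I'll take (0.483, -0.111). Next: move above it, lower in, and compute the round.

Emit:
carry_out(
  motion="0.001 0.015 0 0 0 0 220;0.002 0.028 0 0 0 0 220;0.002 0.028 0 0 0 0 220;0.002 0.028 0 0 0 0 220;0.001 0.015 0 0 0 0 220;0 0 0 0 0 0 220;0 0 0 0 0 0 220;0 0 0 0 0 0 220",
)

```text
time_s: 13.0
ee_pos: [0.4831, -0.1111, 0.1575]
eef_rot: [-3.142, 0.0, 1.326]
force: [0.7, -0.0, -0.6]
grip_width: 0.0236
grip_force: 25.0
```

```bash
python3 - <<'E'
from meas import *
np.set_printoptions(precision=4,suppress=True)
o=ctrl.get_obs();print(o["ee_pos"],o["force"])
a=np.radians(-85.5+4.5*np.arange(81));p=.0255*np.c_[np.cos(a),np.sin(a)];d=np.round(np.diff(p,axis=0),4);print("p0",p[0],"sum",d.sum(0))
for k in range(4): print(";".join("%g %g 0 0 0 0 220"%tuple(x) for x in d[20*k:20*k+20]),"\n end",p[20*k+20])
E
```

```text
[ 0.4831 -0.1111  0.1575] [ 0.6918 -0.0264 -0.632 ]
p0 [ 0.002  -0.0254] sum [0. 0.]
0.002 0.0002 0 0 0 0 220;0.002 0.0004 0 0 0 0 220;0.0019 0.0005 0 0 0 0 220;0.0019 0.0007 0 0 0 0 220;0.0018 0.0008 0 0 0 0 220;0.0017 0.001 0 0 0 0 220;0.0017 0.0011 0 0 0 0 220;0.0016 0.0012 0 0 0 0 220;0.0015 0.0014 0 0 0 0 220;0.0014 0.0015 0 0 0 0 220;0.0012 0.0016 0 0 0 0 220;0.0011 0.0017 0 0 0 0 220;0.001 0.0017 0 0 0 0 220;0.0008 0.0018 0 0 0 0 220;0.0007 0.0019 0 0 0 0 220;0.0005 0.0019 0 0 0 0 220;0.0004 0.002 0 0 0 0 220;0.0002 0.002 0 0 0 0 220;0.0001 0.002 0 0 0 0 220;-0.0001 0.002 0 0 0 0 220 
 end [0.0254 0.002 ]
-0.0002 0.002 0 0 0 0 220;-0.0004 0.002 0 0 0 0 220;-0.0005 0.0019 0 0 0 0 220;-0.0007 0.0019 0 0 0 0 220;-0.0008 0.0018 0 0 0 0 220;-0.001 0.0017 0 0 0 0 220;-0.0011 0.0017 0 0 0 0 220;-0.0012 0.0016 0 0 0 0 220;-0.0014 0.0015 0 0 0 0 220;-0.0015 0.0014 0 0 0 0 220;-0.0016 0.0012 0 0 0 0 220;-0.0017 0.0011 0 0 0 0 220;-0.0017 0.001 0 0 0 0 220;-0.0018 0.0008 0 0 0 0 220;-0.0019 0.0007 0 0 0 0 220;-0.0019 0.0005 0 0 0 0 220;-0.002 0.0004 0 0 0 0 220;-0.002 0.0002 0 0 0 0 220;
[... 506 characters left out ...]
19 0 0 0 0 220;-0.0004 -0.002 0 0 0 0 220;-0.0002 -0.002 0 0 0 0 220;-0.0001 -0.002 0 0 0 0 220;0.0001 -0.002 0 0 0 0 220 
 end [-0.0254 -0.002 ]
0.0002 -0.002 0 0 0 0 220;0.0004 -0.002 0 0 0 0 220;0.0005 -0.0019 0 0 0 0 220;0.0007 -0.0019 0 0 0 0 220;0.0008 -0.0018 0 0 0 0 220;0.001 -0.0017 0 0 0 0 220;0.0011 -0.0017 0 0 0 0 220;0.0012 -0.0016 0 0 0 0 220;0.0014 -0.0015 0 0 0 0 220;0.0015 -0.0014 0 0 0 0 220;0.0016 -0.0012 0 0 0 0 220;0.0017 -0.0011 0 0 0 0 220;0.0017 -0.001 0 0 0 0 220;0.0018 -0.0008 0 0 0 0 220;0.0019 -0.0007 0 0 0 0 220;0.0019 -0.0005 0 0 0 0 220;0.002 -0.0004 0 0 0 0 220;0.002 -0.0002 0 0 0 0 220;0.002 -0.0001 0 0 0 0 220;0.002 0.0001 0 0 0 0 220 
 end [ 0.002  -0.0254]
```

Lower in, then press at edge0.

Emit:
carry_out(
  motion="0 0.0005 -0.01 0 0 0 220;0 0 -0.015 0 0 0 220;0 0 -0.015 0 0 0 220;0 0 -0.015 0 0 0 220;0 0 -0.012 0 0 0 220;0 0 -0.007 0 0 0 220;0 0 -0.003 0 0 0 220;0 0 0 0 0 0 220;0 0 0 0 0 0 220",
)

```text
time_s: 13.75
ee_pos: [0.4833, -0.1099, 0.0809]
eef_rot: [3.141, 0.0, 1.326]
force: [-0.3, -1.1, -1.2]
grip_width: 0.0241
grip_force: 25.0
```

Emit:
carry_out(
  motion="0.0004 -0.005 0 0 0 0 220;0.0004 -0.005 0 0 0 0 220;0.0004 -0.005 0 0 0 0 220;0.0003 -0.004 0 0 0 0 220;0.0003 -0.003 0 0 0 0 220;0.0001 -0.002 0 0 0 0 220;0.0001 -0.0014 0 0 0 0 220;0 0 0 0 0 0 220;0 0 0 0 0 0 220;0 0 0 0 0 0 220;0 0 0 0 0 0 220;0 0 0 0 0 0 220",
)

```text
time_s: 14.75
ee_pos: [0.4852, -0.1348, 0.0806]
eef_rot: [3.142, -0.0, 1.327]
force: [-0.8, 1.4, -1.4]
grip_width: 0.0238
grip_force: 25.0
```

```bash
python3 - <<'E'
from meas import *
np.set_printoptions(precision=4,suppress=True)
o=ctrl.get_obs();print(o["ee_pos"],o["force"],o["moment"])
E
```

```text
[ 0.4852 -0.1348  0.0806] [-0.8125  1.3548 -1.3735] [ 0.2723  0.0633 -0.0096]
```

Contact is felt in y. First quarter:

Emit:
carry_out(
  motion="0.002 0.0002 0 0 0 0 220;0.002 0.0004 0 0 0 0 220;0.0019 0.0005 0 0 0 0 220;0.0019 0.0007 0 0 0 0 220;0.0018 0.0008 0 0 0 0 220;0.0017 0.001 0 0 0 0 220;0.0017 0.0011 0 0 0 0 220;0.0016 0.0012 0 0 0 0 220;0.0015 0.0014 0 0 0 0 220;0.0014 0.0015 0 0 0 0 220;0.0012 0.0016 0 0 0 0 220;0.0011 0.0017 0 0 0 0 220;0.001 0.0017 0 0 0 0 220;0.0008 0.0018 0 0 0 0 220;0.0007 0.0019 0 0 0 0 220;0.0005 0.0019 0 0 0 0 220;0.0004 0.002 0 0 0 0 220;0.0002 0.002 0 0 0 0 220;0.0001 0.002 0 0 0 0 220;-0.0001 0.002 0 0 0 0 220",
)

```text
time_s: 16.42
ee_pos: [0.5086, -0.1075, 0.0806]
eef_rot: [3.141, 0.0, 1.326]
force: [-1.3, -0.4, -1.8]
grip_width: 0.0241
grip_force: 25.0
```

Emit:
carry_out(
  motion="0 0 0 0 0 0 220;0 0 0 0 0 0 220;0 0 0 0 0 0 220;0 0 0 0 0 0 220",
)

```text
time_s: 16.75
ee_pos: [0.5085, -0.1076, 0.0806]
eef_rot: [3.142, -0.0, 1.326]
force: [-1.3, -1.3, -1.9]
grip_width: 0.0237
grip_force: 25.0
```

```bash
python3 - <<'E'
from meas import *
np.set_printoptions(precision=4,suppress=True)
o=ctrl.get_obs();print(o["ee_pos"],o["force"],o["moment"])
E
```

```text
[ 0.5085 -0.1076  0.0806] [-1.2569 -1.2942 -1.9454] [-0.2259  0.4618  0.0596]
```

Emit:
carry_out(
  motion="-0.0005 0.002 0 0 0 0 220;-0.0007 0.002 0 0 0 0 220;-0.0005 0.0019 0 0 0 0 220;-0.0007 0.0019 0 0 0 0 220;-0.0008 0.0018 0 0 0 0 220;-0.001 0.0017 0 0 0 0 220;-0.0011 0.0017 0 0 0 0 220;-0.0012 0.0016 0 0 0 0 220;-0.0014 0.0015 0 0 0 0 220;-0.0015 0.0014 0 0 0 0 220;-0.0016 0.0012 0 0 0 0 220;-0.0017 0.0011 0 0 0 0 220;-0.0017 0.001 0 0 0 0 220;-0.0018 0.0008 0 0 0 0 220;-0.0019 0.0007 0 0 0 0 220;-0.0019 0.0005 0 0 0 0 220;-0.002 0.0004 0 0 0 0 220;-0.002 0.0002 0 0 0 0 220;-0.002 0.0001 0 0 0 0 220;-0.002 -0.0001 0 0 0 0 220",
)

```text
time_s: 18.42
ee_pos: [0.4805, -0.0842, 0.0806]
eef_rot: [3.141, -0.0, 1.326]
force: [0.8, -1.6, -0.6]
grip_width: 0.0238
grip_force: 25.0
```

Emit:
carry_out(
  motion="0 0 0 0 0 0 220;0 0 0 0 0 0 220;0 0 0 0 0 0 220;0 0 0 0 0 0 220",
)

```text
time_s: 18.75
ee_pos: [0.4806, -0.0842, 0.0806]
eef_rot: [3.142, 0.0, 1.326]
force: [0.9, -2.0, -1.3]
grip_width: 0.0236
grip_force: 25.0
```

```bash
python3 - <<'E'
from meas import *
np.set_printoptions(precision=4,suppress=True)
o=ctrl.get_obs();print(o["ee_pos"],o["force"],o["moment"])
c=snap("wrist","w3");c=snap("top","top5");W=cloud(c);z=W[...,2];v,u=np.mgrid[:384,:512]
g=c["pixels"][130:240,170:270].astype(int)
E
```

```text
[ 0.4806 -0.0842  0.0806] [ 0.8622 -2.0078 -1.2515] [-0.4673 -0.0673  0.0001]
```

Emit:
carry_out(
  motion="-0.002 -0.0005 0 0 0 0 220;-0.002 -0.0005 0 0 0 0 220;-0.0019 -0.0005 0 0 0 0 220;-0.0019 -0.0007 0 0 0 0 220;-0.0018 -0.0008 0 0 0 0 220;-0.0017 -0.001 0 0 0 0 220;-0.0017 -0.0011 0 0 0 0 220;-0.0016 -0.0012 0 0 0 0 220;-0.0015 -0.0014 0 0 0 0 220;-0.0014 -0.0015 0 0 0 0 220;-0.0012 -0.0016 0 0 0 0 220;-0.0011 -0.0017 0 0 0 0 220;-0.001 -0.0017 0 0 0 0 220;-0.0008 -0.0018 0 0 0 0 220;-0.0007 -0.0019 0 0 0 0 220;-0.0005 -0.0019 0 0 0 0 220;-0.0004 -0.002 0 0 0 0 220;-0.0002 -0.002 0 0 0 0 220;-0.0001 -0.002 0 0 0 0 220;0.0001 -0.002 0 0 0 0 220",
)

```text
time_s: 20.52
ee_pos: [0.4571, -0.1121, 0.0805]
eef_rot: [-3.141, -0.0, 1.326]
force: [2.5, 0.8, -1.9]
grip_width: 0.024
grip_force: 25.0
```

Emit:
carry_out(
  motion="0 0 0 0 0 0 220;0 0 0 0 0 0 220;0 0 0 0 0 0 220;0 0 0 0 0 0 220",
)

```text
time_s: 20.85
ee_pos: [0.4571, -0.1119, 0.0806]
eef_rot: [3.142, 0.0, 1.327]
force: [1.6, 0.8, -1.6]
grip_width: 0.0238
grip_force: 25.0
```

```bash
python3 - <<'E'
from meas import *
np.set_printoptions(precision=4,suppress=True)
o=ctrl.get_obs();print(o["ee_pos"],o["force"],o["moment"])
E
```

```text
[ 0.4571 -0.1119  0.0806] [ 1.5543  0.7725 -1.6378] [ 0.1401 -0.3316 -0.0248]
```

Steady contact all round. Last quarter, with a dwell at the finish:

Emit:
carry_out(
  motion="0.0002 -0.002 0 0 0 0 220;0.0004 -0.002 0 0 0 0 220;0.0005 -0.0019 0 0 0 0 220;0.0007 -0.0019 0 0 0 0 220;0.0008 -0.0018 0 0 0 0 220;0.001 -0.0017 0 0 0 0 220;0.0011 -0.0017 0 0 0 0 220;0.0012 -0.0016 0 0 0 0 220;0.0014 -0.0015 0 0 0 0 220;0.0015 -0.0014 0 0 0 0 220;0.0016 -0.0012 0 0 0 0 220;0.0017 -0.0011 0 0 0 0 220;0.0017 -0.001 0 0 0 0 220;0.0018 -0.0008 0 0 0 0 220;0.0019 -0.0007 0 0 0 0 220;0.0019 -0.0005 0 0 0 0 220;0.002 -0.0004 0 0 0 0 220;0.002 -0.0002 0 0 0 0 220;0.002 -0.0001 0 0 0 0 220;0.002 0.0001 0 0 0 0 220",
)

```text
time_s: 22.52
ee_pos: [0.4846, -0.1353, 0.0805]
eef_rot: [-3.141, 0.0, 1.326]
force: [-1.1, 1.3, -1.1]
grip_width: 0.0239
grip_force: 25.0
```

Emit:
carry_out(
  motion="0.0007 0 0 0 0 0 220;0.0005 0 0 0 0 0 220;0 0 0 0 0 0 220;0 0 0 0 0 0 220;0 0 0 0 0 0 220;0 0 0 0 0 0 220",
)

```text
time_s: 23.02
ee_pos: [0.4857, -0.1353, 0.0805]
eef_rot: [-3.141, -0.0, 1.326]
force: [-1.7, 1.4, -2.7]
grip_width: 0.024
grip_force: 25.0
```

```bash
python3 - <<'E'
from meas import *
np.set_printoptions(precision=4,suppress=True)
o=ctrl.get_obs();print(o["ee_pos"],o["force"],o["moment"])
E
```

```text
[ 0.4857 -0.1353  0.0805] [-1.6833  1.3986 -2.6703] [0.3034 0.3131 0.0354]
```

Emit:
carry_out(
  motion="-0.001 0.009 0 0 0 0 220;-0.001 0.008 0 0 0 0 220;0 0.006 0 0 0 0 220;0 0 0.012 0 0 0 220;0 0 0.025 0 0 0 220;0 0 0.025 0 0 0 220;0 0 0.015 0 0 0 220;-0.002 -0.02 0 0 0 0 220;-0.003 -0.034 0 0 0 0 220;-0.003 -0.034 0 0 0 0 220;-0.003 -0.034 0 0 0 0 220;-0.003 -0.034 0 0 0 0 220;-0.003 -0.034 0 0 0 0 220;-0.001 -0.015 0 0 0 0 220;0 -0.006 0 0 0 0 220;0 0 0 0 0 0 220;0 0 0 0 0 0 220;0 0 0 0 0 0 220",
)

```text
time_s: 24.52
ee_pos: [0.4662, -0.3219, 0.1577]
eef_rot: [3.142, -0.0, 1.328]
force: [0.8, 0.7, -2.0]
grip_width: 0.0238
grip_force: 25.0
```

Emit:
carry_out(
  motion="-0.001 -0.002 0 0 0 0 220;0 0 -0.01 0 0 0 220;0 0 -0.015 0 0 0 220;0 0 -0.015 0 0 0 220;0 0 -0.015 0 0 0 220;0 0 -0.012 0 0 0 220;0 0 -0.006 0 0 0 220;0 0 -0.004 0 0 0 220;0 0 -0.002 0 0 0 220;0 0 0 0 0 0 220;0 0 0 0 0 0 220",
)

```text
time_s: 25.43
ee_pos: [0.465, -0.3255, 0.0791]
eef_rot: [3.141, 0.0, 1.327]
force: [-0.7, 0.3, -1.6]
grip_width: 0.0239
grip_force: 25.0
```

Emit:
carry_out(
  motion="0 0.001 -0.001 0 0 0 220;0 0 -0.0006 0 0 0 220;0 0 0 0 0 0 220;0 0 0 0 0 0 220;0 0 0 0 0 0 220",
)

```text
time_s: 25.85
ee_pos: [0.4649, -0.3245, 0.0775]
eef_rot: [3.141, 0.0, 1.326]
force: [-1.3, 1.1, 4.9]
grip_width: 0.0238
grip_force: 25.0
```

Collar contact is felt. Release slowly, then rise straight up and clear.

Emit:
carry_out(
  motion="0 0 0 0 0 0 180;0 0 0 0 0 0 170;0 0 0 0 0 0 150;0 0 0 0 0 0 120;0 0 0 0 0 0 80;0 0 0 0 0 0 0;0 0 0 0 0 0 0;0 0 0 0 0 0 0;0 0 0 0 0 0 0;0 0 0 0 0 0 0;0 0 0.01 0 0 0 0;0 0 0.025 0 0 0 0;0 0 0.03 0 0 0 0;0 0 0.03 0 0 0 0;0 0 0.03 0 0 0 0;-0.02 0 0.02 0 0 0 0;-0.03 0 0 0 0 0 0;-0.03 0 0 0 0 0 0;0 0 0 0 0 0 0",
)

```text
time_s: 27.43
ee_pos: [0.3817, -0.3244, 0.2234]
eef_rot: [3.141, 0.001, 1.325]
force: [-0.2, -0.3, 0.4]
grip_width: 0.0939
grip_force: 0.0
```

```bash
python3 - <<'E'
from meas import *
np.set_printoptions(precision=4,suppress=True)
o=ctrl.get_obs();print(o["ee_pos"],o["grip_width"],o["time_s"])
c=snap("wrist","w9");W=cloud(c);z=W[...,2]
n=lambda r:(abs(W[...,0]-.4635)<r)&(abs(W[...,1]+.3245)<r)
for lo,hi,r in((.15,.175,.04),(.062,.078,.06)):
    m=(z>lo)&(z<hi)&n(r);print(m.sum(),rect(m,W,0) if m.any() else None)
c=snap("side","side9");W=cloud(c);z=W[...,2]
for lo in np.arange(.085,.16,.015):
    m=(z>lo)&(z<lo+.015)&n(.05);print(lo,m.sum(),np.median(W[m],0) if m.any() else 0)
s=c["pixels"][140:310,180:360,::-1]
t=snap("top","top9");W=cloud(t);z=W[...,2];m=np.zeros(z.shape,bool);m[172:202,275:310]=True;m&=(z<.025)
nn,l,st,cc=cv2.connectedComponentsWithStats(m.astype(np.uint8))
for i in range(1,nn):
    if st[i,4]>150: print("bore",cc[i],ray(t,*cc[i],.046))
E
```

```text
[ 0.3817 -0.3244  0.2234] 0.09386893103253069 27.4333
848 (((464.76495361328125, -325.2192687988281), (23.473159790039062, 23.989255905151367), 76.00480651855469), np.float64(0.16059987161642883), 848)
2754 (((466.1437683105469, -325.50946044921875), (70.10807800292969, 70.57988739013672), 68.27507019042969), np.float64(0.06908134605094116), 2754)
0.085 44 [ 0.4601 -0.3367  0.0914]
0.1 53 [ 0.4599 -0.3359  0.1085]
0.115 50 [ 0.4602 -0.3366  0.123 ]
0.13 49 [ 0.4594 -0.3368  0.1376]
0.14500000000000002 69 [ 0.4609 -0.3357  0.155 ]
bore [289.4173 187.4892] [ 0.4804 -0.1101  0.046 ]
```

The tool is upright and seated, about 1.4 mm off the stand's axis and at the same height as at the start. The bore hasn't moved, so I'm handing in.

```bash
python3 -c "
from station import ctrl
print(ctrl.hand_in())"
```

```text
the job is handed in; nothing more can be done
None
```

The job is handed in at about 27 s of robot time, but the verdict was not shown: the plate overhangs with its bore about 33 mm past the slab edge, the blade made one full anticlockwise turn in contact from the overhanging end, and the tool stands upright in its stand.

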